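# Take the wrong bar out of the soap stack

## Task

A bar of the wrong kind is in the middle of the three-bar soap stack on the slanted wooden stand. Lift the top bar off and set it aside, lay the middle bar flat in the middle of the empty glass tray that lies alone, same side up and with its long side along the tray's long side, and then put the top bar back on the bottom bar, squarely, as the stack was. Leave the bottom bar in its place, do not drop the bars, and do not disturb the other things on the table.

Things in the scene. Friction and masses are not known exactly. Their poses are not given: they have to be found in the camera images.
- stand: light wooden display stand, fixed, foot 110 by 124 mm, near the robot's middle line. Origin: under the middle of its foot; +y is its back, -y its low front, which faces the robot's right (world -y) within about 20 degrees. Its seat slopes down to the front at 30 degrees, so the stack on it leans 30 degrees to the front. The back and the two ends of the stack are free.
- stand_seat (a point): centre of the stand's sloping seat, 48 mm over the table, under the middle of the bottom bar (axes: the stand's). At the seat's front edge two stops, each 18 mm wide and 10 mm thick, stand square to the seat, 60 mm high; they hold the bars by the ends of their front long faces. Between the stops is a 52 mm wide gap for a finger.
- bar_top_center (a point): the TOP wrapped bar of soap, box-shaped, 52 (its x) by 78 (its y) by 26 mm (its z), about 0.11 kg. The point is the centre of the bar; its axes are the bar's own, z out of its top face, square to the seat while it lies in the stack, x up the slope of the stand. At the start it lies third on the slanted stack, in line with the others.
- bar_middle_center (a point): the MIDDLE wrapped bar of soap, box-shaped, 52 (its x) by 78 (its y) by 26 mm (its z), about 0.11 kg. The point is the centre of the bar; its axes are the bar's own, z out of its top face, square to the seat while it lies in the stack, x up the slope of the stand. At the start it lies second, between the other two.
- bar_bottom_center (a point): the BOTTOM wrapped bar of soap, box-shaped, 52 (its x) by 78 (its y) by 26 mm (its z), about 0.11 kg. The point is the centre of the bar; its axes are the bar's own, z out of its top face, square to the seat while it lies in the stack, x up the slope of the stand. It lies flat on the slanted seat, under the stack, its front long face within 1 mm of the two stops. A second bar on it has its centre 26 mm from this one's, along this one's z.
- tray: flat decorated glass tray, loose, empty, lying on the table left or right of the stand, its long side pointing roughly away from the robot; 99 (its x) by 176 (its y) by 8 mm thick, 0.17 kg. Origin: the middle of its underside; z up.
- clear_spot (a point): point on the table top, between the robot and the stand; the bare table round it is empty for at least 55 mm to every side. Tall flower vases stand behind and left of the stand; keep the wrist clear of them.
- dish: bystander: round clear glass dish, 93 mm across, 20 mm high; origin under its middle
- candle: bystander: painted glass candle, 66 mm across, 101 mm high; origin under its middle
- mug: bystander: white mug, 88 mm high; origin under it
- pump: bystander: brown pump bottle, 70 mm across, 175 mm high; origin under it
- tin_a: bystander: round candle tin on the left, 64 mm across, 45 mm high; origin under its middle
- tin_b: bystander: round candle tin on the right, 64 mm across, 45 mm high; origin under its middle
- bell: bystander: brass counter bell, 82 mm across, 61 mm high; origin under its middle
- box: bystander: wooden keepsake box, closed, 124 by 169 by 68 mm; origin under its middle
There are look-alikes about, which are no part of the job. What is shaped like the part that bears bar_middle_center but red or yellow is not meant.

How it is judged:
By the outcome, as a careful person would: the job done as asked, in the order asked, and still so for the second after the job is handed in, with the robot touching nothing.
It also fails if it takes over 62 s, if anything falls off the work surface, if the arm or the gripper's body presses on something with over 40 N, if the wrist force passes 120 N, or if a joint passes its speed limit or range.

## Robot

A 6-joint arm with a two-finger parallel gripper is mounted at the origin on a cart in front of the work surface, level with it; the furniture and walls round the work are solid. World frame = base frame: x ahead of the robot, y to its left, z up, the work surface at z = 0. Lengths are in m, angles in rad, forces in N, time in s.
With the tool pointing down it reaches from about 0.325 to 0.85 m from the base axis. Payload 15.5 kg.
Tool frame: the origin (TCP) lies on the front face of the gripper's body, between the roots of the fingers; the fingertips stand 78 mm ahead of it and the grasp point (between the pads) lies 60 mm ahead of it; x points along the fingers, y is the direction in which the jaws open and shut, and the axes are right-handed (so a half turn about x gives the same grasp; the last joint's range is limited). The gripper opens to 91 mm and grips with 3 to 60 N. Pads are 32 mm wide; open, the fingers measure 118 mm over their backs; the gripper's body (76 mm by 178 mm) begins 60 mm behind the grasp point.
Start: joints at [-1.234, 0.494, 1.345, -0, 1.302, -0.096], TCP at [0.262, -0.567, 0.292] pointing down, gripper open.
Joint ranges: [-2.91, 2.91], [-0.82, 2.16], [0.22, 2.67], [-1.22, 4.37], [0.12, 2.79], [-3.08, 3.08]. Speed limits (rad/s): [1.89, 1.89, 2.57, 3.01, 3.01, 3.01].

## Interface

Orientations are given as a unit quaternion [x, y, z, w].
In Python, from station import * gives the robot as it stands.
- The arm moves only by the shell command python3 -m jog 'ROWS' [FORCE]. ROWS is a JSON object of lists of equal length, an entry for each row: "jaw": the closure, from -1 (fully open) to 1 (shut); "dp": the shift along the tool's x, y, z in cm, a list of three; "rot": the turn, a rotation vector about the tool's x, y, z in degrees, a list of three. A call has 1 to 20 rows; each row shifts and turns the commanded pose from where the row before left it, along the tool's axes as they then stand; what a row does not reach is not made up. A row lasts 1/12 s, in which the tool goes at most 41.7 mm and 7.16 degrees, less where a joint would pass 70% of its speed; a pose out of reach is approached as far as the arm can. A call with a gripper value outside its range is refused whole. The fingers move at their own pace and stop on an object; FORCE is the grip in N (left out, the last holds). Time passes only in rows, so rows that do not move let the fingers close. It gives the time, the measured TCP pose, the force and the opening at its end, in the units of the state.
- sense(): the state, without advancing time (a new reading comes with each control period).
- read_camera(name): name is "scene" or "top" or "wrist"; returns the picture (384x512x3 uint8, red, green, blue); there is no depth.
- calibration(name): a dict with "fx", "fy", "cx", "cy" (pixels), "dist_coeffs" ([k1, k2, p1, p2, k3] as OpenCV has them; the pictures are not rectified), "R" (3x3) and "t" (3): a world point X has camera coordinates R X + t. Camera axes: x right, y down, z forward; pixel columns grow to the right and rows downward; lengths in m; the calibration is good to about 2 mm. A picture is of the moment at which its call begins: read the wrist's pose just before it. calibration takes no time and is no camera call; for the wrist camera it gives the pose at the moment of the call.
- hand_in(): hands the job in, once; it reports no verdict.
The state is a dict: "t": time; "qpos": joint angles; "qd": joint speeds; "joint_efforts": joint torques, N m; "position": TCP position; "ee_rot": TCP orientation; "force": force on the tool from outside, world axes, zero at the start; "wrist_torque": the same for the moment, N m; "opening": opening from 0.0 (shut) to 1.0 (fully open).
Only numpy, scipy, OpenCV 4.12 (cv2) and the standard library are available. Lean on these libraries where they do the work, as an engineer would, in place of code of your own. Each camera call takes 0.05 s, during which the arm holds its last target. There are 200 camera calls.

## Working session

There is one attempt and no reset: what is moved stays moved. The work goes in short steps, Python scripts to look and compute and a shell command to move; the robot and the scene stay as the last step left them, time stands still between calls to the robot, and variables do not carry over. Pictures are saved under pics/ and viewed, about 8 in all and at most 12, crops included, and the job is handed in when it is done.

```bash
mkdir -p pics; ls; python3 - <<'E'
from station import *
import cv2,numpy as np
for n in("scene","top"):
    im=read_camera(n); cv2.imwrite(f"pics/{n}0.png",cv2.resize(im[:,:,::-1],(800,600),interpolation=cv2.INTER_CUBIC)); cv2.imwrite(f"raw_{n}0.png",im[:,:,::-1])
    c=calibration(n); print(n,{k:np.round(v,4).tolist() for k,v in c.items()})
s=sense(); print({k:np.round(v,3).tolist() for k,v in s.items()})
E
```

```text
pics
scene {'fx': 366.2649, 'fy': 366.2649, 'cx': 261.0989, 'cy': 187.0955, 'dist_coeffs': [-0.1192, 0.0, 0.0, 0.0, 0.0], 'R': [[-0.4982, -0.8667, 0.0231], [-0.5006, 0.2659, -0.8238], [0.7079, -0.422, -0.5664]], 't': [0.2621, 0.357, 0.7753]}
top {'fx': 391.1152, 'fy': 391.1152, 'cx': 251.2338, 'cy': 195.7367, 'dist_coeffs': [-0.0678, 0.0, 0.0, 0.0, 0.0], 'R': [[-0.0243, -0.9997, 0.0094], [-0.9838, 0.0222, -0.1779], [0.1776, -0.0136, -0.984]], 't': [-0.0217, 0.5762, 1.1621]}
{'t': 0.1, 'qpos': [-1.233, 0.494, 1.346, -0.0, 1.302, -0.095], 'qd': [0.001, -0.002, -0.0, -0.001, -0.001, -0.002], 'joint_efforts': [0.001, -88.024, -38.254, 0.071, 0.048, -0.0], 'position': [0.262, -0.567, 0.292], 'ee_rot': [-0.691, -0.152, 0.691, -0.151], 'force': [-0.081, -0.414, 0.35], 'wrist_torque': [-0.011, -0.032, 0.019], 'opening': 1.002}
```

View pics/scene0.png

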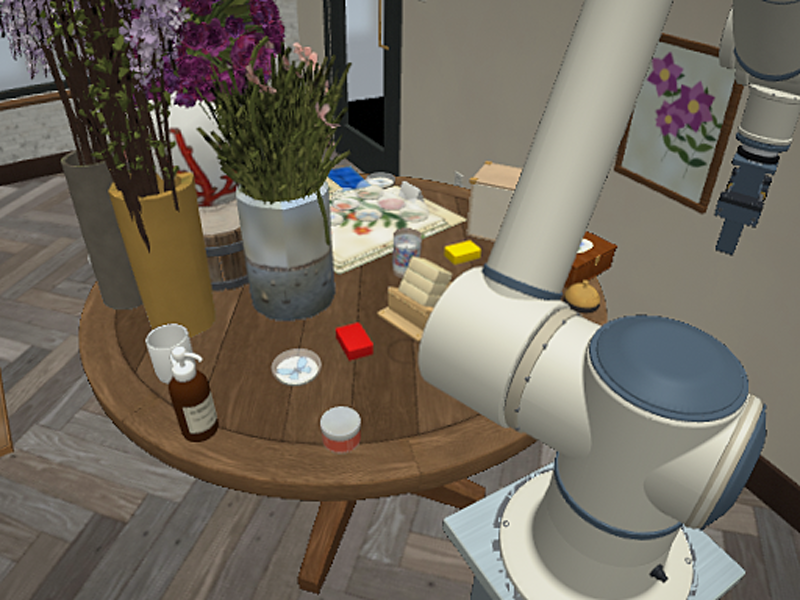

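View pics/top0.png

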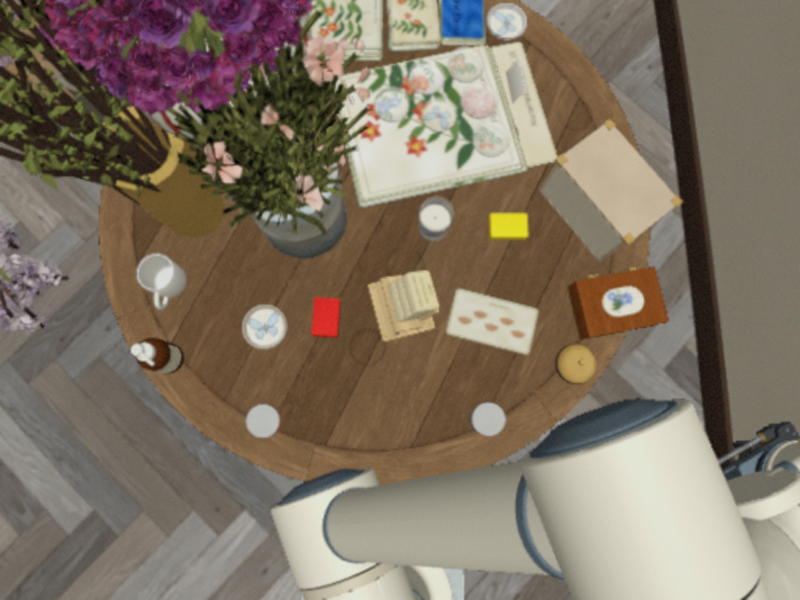

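The scene picture shows the cream bars at (425,285) on the stand, a red bar at (354,341) and a yellow one at (463,252). In the top picture:
- The stand is at (403,305) with the cream stack at (412,297), leaning right towards its front.
- The bars of the wrong colour are red at (326,317) and yellow at (509,226).
- The lone tray is at (492,321). The other tray-like things are the filled one at the back (440,125), the box lid (622,302) and the round dish (265,327).

I choose the cream stack and the tray at (492,321), and check both in a close crop.

```bash
python3 - <<'E'
import cv2,numpy as np
t=cv2.imread("raw_top0.png"); s=cv2.imread("raw_scene0.png")
a=cv2.resize(t[165:235,225:355],None,fx=6,fy=6,interpolation=cv2.INTER_CUBIC) #780x420
cv2.imwrite("pics/crop1.png",a)
E
```

```text
(no output)
```

View pics/crop1.png

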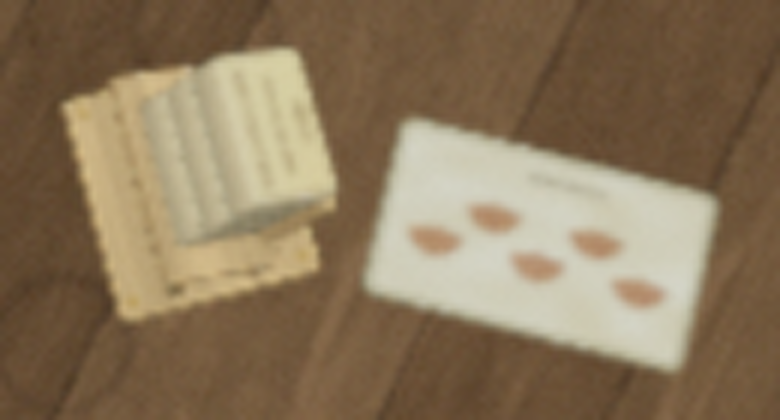

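The crop shows the stand foot corners at (63,100), (125,320) and (320,265). The cream three-bar stack lies with its long side along image-vertical. The tray corners are (405,118), (718,197), (683,372) and (364,290), and nothing is on the tray.

```bash
cat > h.py <<'E'
import cv2,numpy as np
from station import *
from scipy.spatial.transform import Rotation as Ro
def ray(c,uv):
    K=np.array([[c["fx"],0,c["cx"]],[0,c["fy"],c["cy"]],[0,0,1.]])
    p=cv2.undistortPoints(np.array(uv,float).reshape(-1,1,2),K,np.array(c["dist_coeffs"],float)).reshape(-1,2)
    R=np.array(c["R"]);t=np.array(c["t"])
    return -R.T@t, np.c_[p,np.ones(len(p))]@R
def atz(c,uv,z):
    o,d=ray(c,uv); return o+d*((z-o[2])/d[:,2])[:,None]
def proj(c,X):
    K=np.array([[c["fx"],0,c["cx"]],[0,c["fy"],c["cy"]],[0,0,1.]])
    R=np.array(c["R"]);t=np.array(c["t"],float)
    return cv2.projectPoints(np.array(X,float).reshape(-1,1,3),cv2.Rodrigues(R)[0],t,K,np.array(c["dist_coeffs"],float))[0].reshape(-1,2)
def Rtool(): return Ro.from_quat(sense()["ee_rot"]).as_matrix()
def goto(p,R):
    """dp (cm, in the tool's present axes) and rotvec deg (tool axes) to reach TCP p, orientation R. shift first, then turn."""
    s=sense();R0=Rtool()
    print("dp",np.round(R0.T@(np.array(p)-s["position"])*100,2),"rot",np.round(Ro.from_matrix(R0.T@R).as_rotvec(degrees=True),2))
E
python3 - <<'E'
from h import *
np.set_printoptions(precision=4,suppress=True)
c=calibration("top")
f=lambda a:(np.array(a)+0.5)/6-0.5+[225,165]
T=atz(c,f([(405,118),(718,197),(683,372),(364,290)]),.008);print(T,T.mean(0))
d=T[1]-T[0]+T[2]-T[3];print("tray long ang",np.degrees(np.arctan2(d[1],d[0])), [np.linalg.norm(T[i]-T[i-1]) for i in range(4)])
S=atz(c,f([(63,100),(125,320),(320,265)]),.01);print(S,(S[0]+S[2])/2,[np.linalg.norm(S[i]-S[i-1]) for i in range(3)])
d=S[1]-S[0];print(np.degrees(np.arctan2(d[1],d[0])));d=S[2]-S[1];print(np.degrees(np.arctan2(d[1],d[0])))
print(Rtool()); w=calibration("wrist");print(w["fx"],w["cx"],w["cy"]);R=np.array(w["R"]);o=-R.T@w["t"]
print("cam in tool",Rtool().T@(o-sense()["position"]),"axes in tool\n",R@Rtool())
E
```

```text
[[ 0.6182 -0.169   0.008 ]
 [ 0.5711 -0.3365  0.008 ]
 [ 0.4771 -0.3115  0.008 ]
 [ 0.5252 -0.1431  0.008 ]] [ 0.5479 -0.24    0.008 ]
tray long ang -105.82509803708905 [np.float64(0.09660915534106991), np.float64(0.17393541154625472), np.float64(0.09722514667952263), np.float64(0.17505801919873312)]
[[ 0.6318  0.0153  0.01  ]
 [ 0.5118 -0.0155  0.01  ]
 [ 0.5389 -0.12    0.01  ]] [ 0.5853 -0.0523  0.01  ] [np.float64(0.164143398964871), np.float64(0.12389079915172337), np.float64(0.10792154099496276)]
-165.59742701582834
-75.48401005864622
[[-0.0004  0.4194 -0.9078]
 [ 0.001  -0.9078 -0.4194]
 [-1.     -0.0011 -0.0001]]
335.6364719231029 257.4605079681471 191.27505657390122
cam in tool [-0.0929  0.0005 -0.0804] axes in tool
 [[ 0.0001  1.     -0.0009]
 [-0.2818  0.0009  0.9595]
 [ 0.9595  0.0001  0.2818]]
```

```bash
cat >> h.py <<'E'
np.set_printoptions(precision=4,suppress=True)
def barframe(yawdeg):  # stand yaw; columns x,y,z of bar in stack
    f=np.array([np.sin(np.radians(yawdeg)),-np.cos(np.radians(yawdeg)),0])
    n=np.array([0,0,np.cos(np.pi/6)])+f*.5; x=-f*np.cos(np.pi/6)+np.array([0,0,.5])
    return np.c_[x,np.cross(n,x),n]
def graspR(B): # tool x=-n, y=-bx
    return np.c_[-B[:,2],-B[:,0],np.cross(B[:,2],B[:,0])]
E
python3 - <<'E'
from h import *
c=calibration("top")
f=lambda a:(np.array(a)+0.5)/6-0.5+[225,165]
P=atz(c,f([(272,130)]),.1155)[0];print(P)
B=barframe(14.5);print(B)
goto(P+B[:,2]*.16,graspR(B))
E
```

```text
[ 0.5912 -0.0901  0.1155]
[[-0.2168 -0.9681  0.1252]
 [ 0.8384 -0.2504 -0.4841]
 [ 0.5     0.      0.866 ]]
dp [  3.79 -21.62 -48.46] rot [ 10.06   2.7  -29.86]
```

```bash
python3 -m jog '{"jaw":[-1,-1,-1,-1,-1,-1,-1,-1,-1,-1,-1,-1,-1,-1,-1,-1,-1,-1,-1,-1],"dp":[[0.3,-1.66,-3.73],[0.3,-1.66,-3.73],[0.3,-1.66,-3.73],[0.3,-1.66,-3.73],[0.3,-1.66,-3.73],[0.3,-1.66,-3.73],[0.3,-1.66,-3.73],[0.3,-1.66,-3.73],[0.3,-1.66,-3.73],[0.3,-1.66,-3.73],[0.3,-1.66,-3.73],[0.3,-1.66,-3.73],[0.3,-1.66,-3.73],[0,0,0],[0,0,0],[0,0,0],[0,0,0],[0,0,0],[0,0,0],[0,0,0]],"rot":[[0,0,0],[0,0,0],[0,0,0],[0,0,0],[0,0,0],[0,0,0],[0,0,0],[0,0,0],[0,0,0],[0,0,0],[0,0,0],[0,0,0],[0,0,0],[2,0.54,-6],[2,0.54,-6],[2,0.54,-6],[2,0.54,-6],[2,0.54,-6],[0,0,0],[0,0,0]]}'; python3 - <<'E'
from h import *
B=barframe(14.5); goto(np.array([ 0.5912,-0.0901,0.1155])+B[:,2]*.16,graspR(B))
im=read_camera("wrist");cv2.imwrite("raw_w1.png",im[:,:,::-1]);cv2.imwrite("pics/w1.png",cv2.resize(im[:,:,::-1],(800,600),interpolation=cv2.INTER_CUBIC))
E
```

```text
t: 1.77
position: [0.6116, -0.169, 0.252]
ee_rot: [-0.654, -0.268, 0.701, 0.095]
force: [0.7, -0.1, 0.0]
opening: 1.001
dp [-0.1  -0.23  0.  ] rot [-0.    0.06 -0.02]
```

View pics/w1.png

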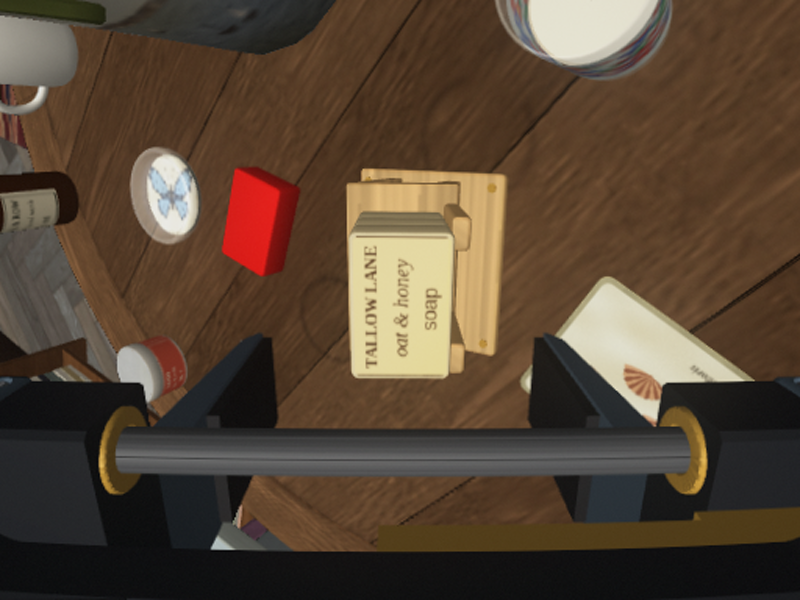

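The close view confirms the top bar, cream and lettered "oat & honey", with its top-face corners at (350,235), (454,235), (450,377) and (352,377). The stops are on its right, at (457,227) and (457,360).

```bash
cat >> h.py <<'E'
from scipy.optimize import least_squares
def fitface(c,uv,corners,B_of=barframe,x0=(0.59,-0.09,0.115,14.5),pr=(9,9,9,9)):
    """pose (centre of given local points frame, yaw) from pixels; weak prior with sigma pr"""
    g=lambda p: np.r_[(proj(c,p[:3]+np.array(corners)@B_of(p[3]).T)-uv).ravel(),(np.array(p)-x0)/pr]
    r=least_squares(g,x0,x_scale=[.01,.01,.01,1]);print("fit",r.x,"res px",r.fun[:-4].round(1));return r.x
E
python3 - <<'E'
from h import *
c=calibration("wrist")
v=lambda a:(np.array(a)+.5)*.64-.5
F=np.array([[26,-39,0],[-26,-39,0],[-26,39,0],[26,39,0]])*.001
uv=v([(350,235),(454,235),(450,377),(352,377)])
p=fitface(c,uv,F); B=barframe(p[3]); 
s=p[:3]-.078*B[:,2]; print("top bar centre",p[:3]-.013*B[:,2],"seat est",s,"should be z .048")
# constrained with known height .048+.078*.866
p=fitface(c,uv,F,x0=(0.59,-0.09,0.048+.078*.866,14.5),pr=(9,9,.001,9))
t=calibration("top");print((proj(t,p[:3]+F@barframe(p[3]).T)-[225,165]+.5)*6-.5)
goto(p[:3]+barframe(p[3])[:,2]*.0640,graspR(barframe(p[3])))
E
```

```text
fit [ 0.5891 -0.0876  0.1077 14.2751] res px [-0.1 -0.4 -0.1 -0.1 -0.6  0.4  0.8  0.1]
top bar centre [ 0.5875 -0.0813  0.0964] seat est [ 0.5795 -0.0498  0.0401] should be z .048
fit [ 0.592  -0.0904  0.1139 14.0587] res px [-1.  -1.6  0.9 -1.1 -0.1  1.9 -0.3  1.4]
[[207.7991  60.4631]
 [292.6542  49.3463]
 [336.0483 196.9641]
 [251.2908 211.9016]]
dp [ 9.63 -0.04 -0.02] rot [ 0.46  0.27 -0.09]
```

```bash
python3 -m jog '{"jaw":[-1,-1,-1,-1,-1,-1,1,1,1,1,1,1,1,1],"dp":[[2,-0.04,0],[2,0,0],[2,0,0],[2,0,0],[1.56,0,0],[0,0,0],[0,0,0],[0,0,0],[0,0,0],[0,0,0],[0,0,0],[0,0,0],[0,0,0],[0,0,0]],"rot":[[0.4,0.2,0],[0,0,0],[0,0,0],[0,0,0],[0,0,0],[0,0,0],[0,0,0],[0,0,0],[0,0,0],[0,0,0],[0,0,0],[0,0,0],[0,0,0],[0,0,0]]}' 15; python3 - <<'E'
from h import *
im=read_camera("scene");im2=read_camera("wrist")
for n,i in(("scene1",im),("w2",im2)):cv2.imwrite(f"raw_{n}.png",i[:,:,::-1])
a=cv2.resize(im[130:230,230:330],(390,390),interpolation=cv2.INTER_CUBIC); b=cv2.resize(im2[100:330,130:360],(390,390))
cv2.imwrite("pics/g1.png",np.hstack([a,b])[:,:,::-1])
E
```

```text
t: 2.98
position: [0.6001, -0.1216, 0.1709]
ee_rot: [-0.655, -0.266, 0.7, 0.098]
force: [-0.1, -2.6, 5.3]
opening: 0.566
```

View pics/g1.png

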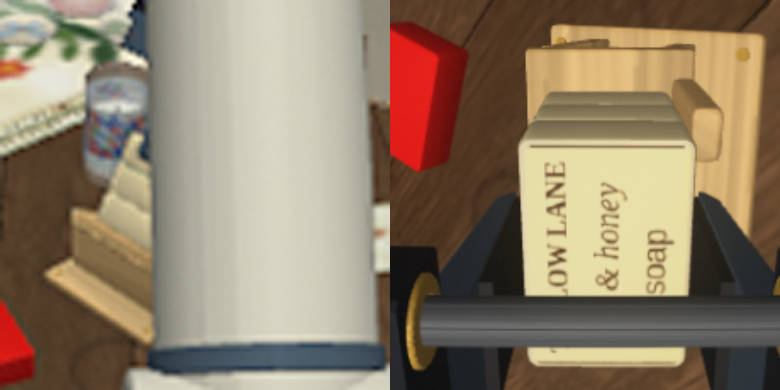

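The grip looks good: the opening is 0.566 (52 mm) and the bar is held evenly. Lift it along its normal.

```bash
python3 -m jog '{"jaw":[1,1,1,1,1,1,1,1,1,1],"dp":[[-0.7,0,0],[-1.3,0,0],[-2,0,0],[-3,0,0],[-3,0,0],[0,0,0],[0,0,0],[0,0,0],[0,0,0],[0,0,0]],"rot":[[0,0,0],[0,0,0],[0,0,0],[0,0,0],[0,0,0],[0,0,6],[0,0,6],[0,0,6],[0,0,6],[0,0,6]]}'; python3 - <<'E'
from h import *
yw=14.06;f=np.array([np.sin(np.radians(yw)),-np.cos(np.radians(yw)),0])
R=np.c_[[0,0,-1],f,np.cross([0,0,-1],f)]
goto([.42,-.02,.12],R)
E
```

```text
t: 3.92
position: [0.6123, -0.1702, 0.2581]
ee_rot: [0.702, 0.086, -0.701, 0.088]
force: [0.4, -0.1, -1.2]
opening: 0.567
dp [ 13.72 -19.31  15.01] rot [ 0.05 -0.07 -0.22]
```

```bash
python3 -m jog '{"jaw":[1,1,1,1,1,1,1,1,1,1,1,1,1,1,1,1,1,1,1],"dp":[[0,-2.76,2.145],[0,-2.76,2.145],[0,-2.76,2.145],[0,-2.76,2.145],[0,-2.76,2.145],[0,-2.76,2.145],[0,-2.76,2.145],[3,0,0],[3,0,0],[3,0,0],[2.5,0,0],[2.3,0,0],[1,0,0],[1,0,0],[0.5,0,0],[0.2,0,0],[0.1,0,0],[0,0,0],[0,0,0]],"rot":[[0,0,0],[0,0,-0.2],[0,0,0],[0,0,0],[0,0,0],[0,0,0],[0,0,0],[0,0,0],[0,0,0],[0,0,0],[0,0,0],[0,0,0],[0,0,0],[0,0,0],[0,0,0],[0,0,0],[0,0,0],[0,0,0],[0,0,0]]}'
```

```text
t: 5.5
position: [0.4195, -0.0184, 0.0925]
ee_rot: [-0.702, -0.088, 0.702, -0.085]
force: [0.1, 0.1, -1.5]
opening: 0.57
```

Not touching yet, so creep down in 1 mm rows.

```bash
for i in 1 2 3; do python3 -m jog '{"jaw":[1,1,1],"dp":[[0.1,0,0],[0.1,0,0],[0,0,0]],"rot":[[0,0,0],[0,0,0],[0,0,0]]}' | egrep 'pos|force' | tr '\n' ' '; done
```

```text
position: [0.4193, -0.0184, 0.0901] force: [-0.8, 0.7, -0.9] position: [0.4194, -0.0183, 0.0884] force: [-1.4, 2.7, 10.8] position: [0.4195, -0.0183, 0.0865] force: [-0.5, 2.1, 13.2]
```

```bash
python3 -m jog '{"jaw":[1,-1,-1,-1,-1,-1,-1,-1,-1,-1,-1,-1,-1,-1,-1,-1,-1,-1],"dp":[[-0.2,0,0],[0,0,0],[0,0,0],[0,0,0],[0,0,0],[-1.5,0,0],[-3.9,0,0],[-3.9,0,0],[-3.9,0,0],[-3.9,0,0],[0,2.76,-2.145],[0,2.76,-2.145],[0,2.76,-2.145],[0,2.76,-2.145],[0,2.76,-2.145],[0,2.76,-2.145],[0,2.76,-2.145],[0,0,0]],"rot":[[0,0,0],[0,0,0],[0,0,0],[0,0,0],[0,0,0],[0,0,0],[0,0,0],[0,0,0],[0,0,0],[0,0,0],[0,0,0],[0,0,0],[0,0,0],[0,0,0],[0,0,0],[0,0,0],[0,0,0],[0,0,0]]}'; python3 -m jog '{"jaw":[-1,-1,-1,-1,-1,-1,-1],"dp":[[0,0,0],[0,0,0],[0,0,0],[0,0,0],[0,0,0],[2,0,0],[0,0,0]],"rot":[[0,0,-6],[0,0,-6],[0,0,-6],[0,0,-6],[0,0,-6],[0,0,0],[0,0,0]]}'; python3 - <<'E'
from h import *
B=barframe(14.06);goto(np.array([.6001,-.1216,.1709])-.026*B[:,2],graspR(B))
im=read_camera("wrist");cv2.imwrite("raw_w3.png",im[:,:,::-1]);cv2.imwrite("pics/w3.png",cv2.resize(im[:,:,::-1],(800,600),interpolation=cv2.INTER_CUBIC))
cv2.imwrite("raw_top3.png",read_camera("top")[:,:,::-1])
E
```

```text
t: 7.75
position: [0.616, -0.1736, 0.2574]
ee_rot: [0.702, 0.087, -0.701, 0.085]
force: [-1.9, 0.6, -0.4]
opening: 1.003
t: 8.33
position: [0.6085, -0.1598, 0.2374]
ee_rot: [-0.653, -0.267, 0.701, 0.101]
force: [-0.8, 1.6, 0.3]
opening: 1.004
dp [10.32  0.03 -0.15] rot [-0.13  0.21  0.5 ]
```

View pics/w3.png

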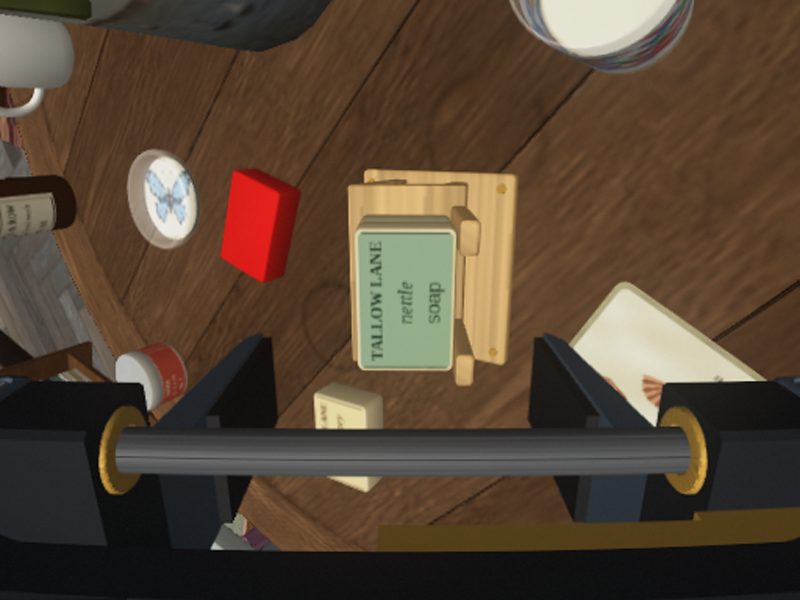

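The middle bar is a green "nettle" bar still square in the stops, with corners (357,230), (456,230), (454,369) and (358,367). The top bar lies at (350,440), set aside.

```bash
python3 - <<'E'
from h import *
c=calibration("wrist")
v=lambda a:(np.array(a)+.5)*.64-.5
F=np.array([[26,-39,0],[-26,-39,0],[-26,39,0],[26,39,0]])*.001
p=fitface(c,v([(357,230),(456,230),(454,369),(358,367)]),F,x0=(.59,-.08,.048+.052*.866,14),pr=(9,9,.001,9))
B=barframe(p[3]);goto(p[:3]+.0635*B[:,2],graspR(B))
E
```

```text
fit [ 0.5897 -0.0777  0.0918 13.7275] res px [-1.2 -1.4  1.3 -0.9 -0.7  0.9 -0.   1.8]
dp [10.75  0.16 -0.09] rot [0.3  0.28 0.3 ]
```

```bash
python3 -m jog '{"jaw":[-1,-1,-1,-1,-1,-1,1,1,1,1,1,1,1,1,1,1,1,1,1],"dp":[[2.3,0.08,-0.12],[2.5,0,0],[2.5,0,0],[2,0,0],[1.1,0,0],[0,0,0],[0,0,0],[0,0,0],[0,0,0],[0,0,0],[0,0,0],[0,0,0],[-0.7,0,0],[-1.3,0,0],[-2,0,0],[-3,0,0],[-4,0,0],[-2,0,0],[0,0,0]],"rot":[[0,0.2,0.4],[0,0,0],[0,0,0],[0,0,0],[0,0,0],[0,0,0],[0,0,0],[0,0,0],[0,0,0],[0,0,0],[0,0,0],[0,0,0],[0,0,0],[0,0,0],[0,0,0],[0,0,0],[0,0,0],[0,0,0],[0,0,0]]}' 15; python3 - <<'E'
from h import *
cv2.imwrite("raw_w4.png",read_camera("wrist")[:,:,::-1])
im=read_camera("wrist");
# target over tray: tool y along tray short axis; tray long angle 74.2
for a in(74.2-90,74.2+90):
    y=np.array([np.cos(np.radians(a)),np.sin(np.radians(a)),0]);R=np.c_[[0,0,-1],y,np.cross([0,0,-1],y)]
    goto([.548,-.24,.22],R)
print(sense()["qpos"])
cv2.imwrite("pics/w4.png",im[:,:,::-1])
E
```

```text
t: 10.02
position: [0.6156, -0.1759, 0.2674]
ee_rot: [-0.659, -0.263, 0.698, 0.096]
force: [0.4, -1.0, -1.2]
opening: 0.567
dp [1.31 6.37 8.03] rot [-58.75 -15.84  26.91]
dp [1.31 6.37 8.03] rot [116.65  30.95  18.22]
[-0.5258  0.6804  1.1693  0.3692  1.6629  0.7647]
```

View pics/w4.png

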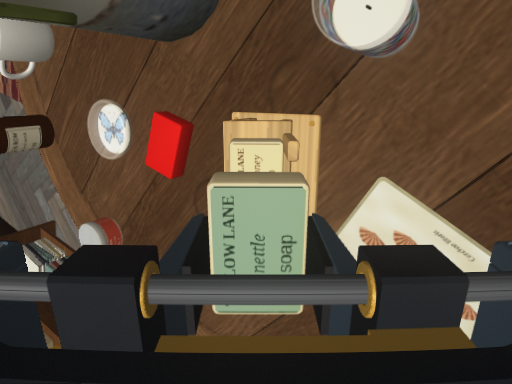

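The green bar is held squarely, and the bottom bar stays on the stand at (258,155). Turn it upright and move over the tray.

```bash
python3 -m jog '{"jaw":[1,1,1,1,1,1,1,1,1,1,1,1,1,1,1,1],"dp":[[0,0,0],[0,0,0],[0,0,0],[0,0,0],[0,0,0],[0,0,0],[0,0,0],[0,0,0],[0,0,0],[0,0,0],[0,0,0],[0,0,0],[0,0,0],[0,0,0],[0,0,0],[0,0,0]],"rot":[[0,0,6],[0,0,6],[0,0,6],[0,0,6],[0,0,6],[-6,0,0],[-6,0,0],[-6,0,0],[-6,0,0],[-6,0,0],[-6,0,0],[-6,0,0],[-6,0,0],[-6,0,0],[-6,0,0],[0,0,0]]}'; python3 - <<'E'
from h import *
a=74.2-90
y=np.array([np.cos(np.radians(a)),np.sin(np.radians(a)),0]);R=np.c_[[0,0,-1],y,np.cross([0,0,-1],y)]
goto([.548,-.24,.22],R)
print(sense()["qpos"])
im=read_camera("wrist")
cv2.imwrite("pics/w5.png",im[:,:,::-1])
E
```

```text
t: 11.45
position: [0.6132, -0.1721, 0.2614]
ee_rot: [0.563, 0.427, -0.563, 0.427]
force: [-0.3, -0.4, -1.7]
opening: 0.566
dp [ 4.14 -4.45  8.3 ] rot [ 0.17 -0.   -0.02]
[-0.3673  0.539   1.3525  0.      1.2498 -0.0946]
```

View pics/w5.png

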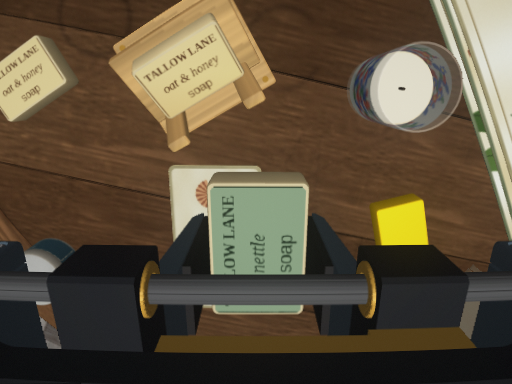

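```bash
python3 -m jog '{"jaw":[1,1,1,1,1],"dp":[[0,-1.5,2.8],[0,-1.5,2.8],[0,-1.45,2.7],[0,0,0],[0,0,0]],"rot":[[0.17,0,0],[0,0,0],[0,0,0],[0,0,0],[0,0,0]]}'; python3 - <<'E'
from h import *
im=read_camera("wrist");t=read_camera("top")
cv2.imwrite("raw_w6.png",im[:,:,::-1]);cv2.imwrite("raw_t6.png",t[:,:,::-1])
cv2.imwrite("pics/w6.png",cv2.resize(im[:,:,::-1],(800,600),interpolation=cv2.INTER_CUBIC))
c=calibration("wrist");T=np.array([[ 0.6182,-0.169,0.008 ],[0.5711,-0.3365,0.008 ],[ 0.4771,-0.3115,0.008 ],[ 0.5252,-0.1431,0.008 ]])
print((proj(c,T)+.5)/.64-.5)
E
```

```text
t: 11.92
position: [0.5471, -0.2409, 0.2623]
ee_rot: [0.567, 0.423, -0.566, 0.424]
force: [-0.0, -0.3, -1.0]
opening: 0.567
[[474.3036 133.7216]
 [467.6237 383.8414]
 [333.9891 386.8699]
 [322.7439 135.62  ]]
```

View pics/w6.png

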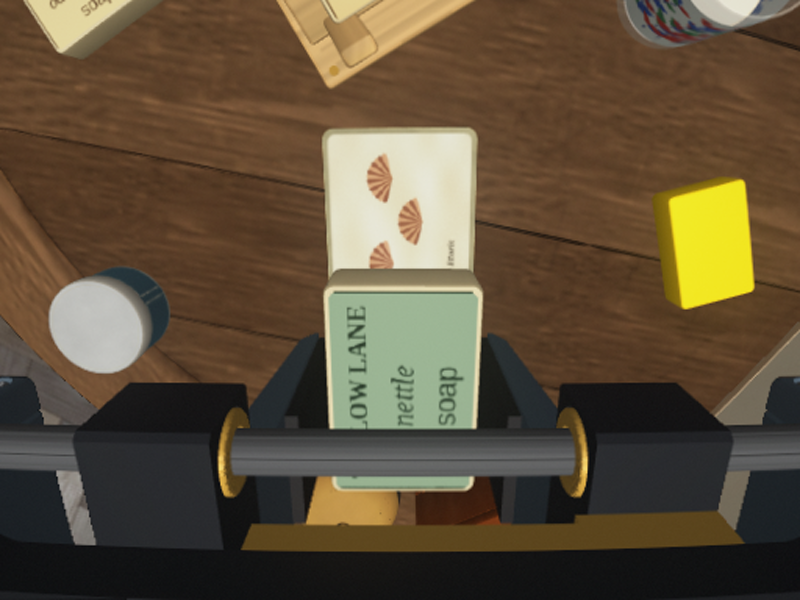

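The tray's far corners are at (323,128) and (477,128), lying square to the bar. The held bar's face corners are (329,291), (482,291), (473,489) and (332,489).

```bash
python3 - <<'E'
from h import *
c=calibration("wrist");v=lambda a:(np.array(a)+.5)*.64-.5
s=sense();R=Rtool();P=np.array(s["position"])
T=atz(c,v([(323,128),(477,128)]),.008);d=T[0]-T[1];print(T,np.linalg.norm(d),"dir",np.degrees(np.arctan2(d[1],d[0])))
u=-d/np.linalg.norm(d); l=np.array([u[1],-u[0],0]); l=l if l[1]<0 else -l
C=T.mean(0)+l*.088;print("tray centre wrist",C,"top",[.5479,-.24])
H=atz(c,v([(329,291),(482,291),(473,489),(332,489)]),P[2]-.0635);print((H-P)@R*1000, "bar centre tool mm",((H.mean(0)-P)@R)*1000)
print("tray-top-est in tool cm",((np.array([.5479,-.24,0])-P)@R)*100,"wrist est",((C-P)@R)*100)
E
```

```text
[[ 0.5268 -0.1387  0.008 ]
 [ 0.6207 -0.1661  0.008 ]] 0.09780370005703938 dir 163.75227099902565
tray centre wrist [ 0.5492 -0.2369  0.008 ] top [0.5479, -0.24]
[[ 63.4369 -22.0495 -36.5624]
 [ 63.5747  25.3593 -36.5624]
 [ 63.5739  25.5834  35.7148]
 [ 63.4298 -24.0213  35.6448]] bar centre tool mm [63.5038  1.218  -0.4413]
tray-top-est in tool cm [26.2503 -0.1185  0.0233] wrist est [25.4504 -0.0836 -0.3126]
```

```bash
python3 -m jog '{"jaw":[1,1,1,1,1,1,1,1,1,1,1,1],"dp":[[2.5,-0.2,-0.15],[3.5,0,0],[3.5,0,0],[3,0,0],[2,0,0],[0.8,0,0],[0.5,0,0],[0.2,0,0],[0.1,0,0],[0.1,0,0],[0,0,0],[0,0,0]],"rot":[[0,0,0],[0,0,0],[0,0,0],[0,0,0],[0,0,0],[0,0,0],[0,0,0],[0,0,0],[0,0,0],[0,0,0],[0,0,0],[0,0,0]]}';for i in 1 2; do python3 -m jog '{"jaw":[1,1,1],"dp":[[0.1,0,0],[0.05,0,0],[0,0,0]],"rot":[[0,0,0],[0,0,0],[0,0,0]]}' | egrep 'pos|force' | tr '\n' ' '; done
```

```text
t: 13.02
position: [0.5476, -0.2388, 0.1017]
ee_rot: [0.566, 0.423, -0.565, 0.426]
force: [-0.7, 0.4, -1.3]
opening: 0.573
position: [0.5476, -0.2389, 0.1007] force: [-2.7, 1.5, 15.5] position: [0.5476, -0.2389, 0.0993] force: [-4.3, 1.2, 17.4]
```

```bash
python3 -m jog '{"jaw":[1,-1,-1,-1,-1,-1,-1,-1,-1,-1,-1,-1],"dp":[[-0.15,0,0],[0,0,0],[0,0,0],[0,0,0],[0,0,0],[0,0,0],[-2,0,0],[-3.8,0,0],[-3.8,0,0],[-3.8,0,0],[-3.6,0,0],[0,0,0]],"rot":[[0,0,0],[0,0,0],[0,0,0],[0,0,0],[0,0,0],[0,0,0],[0,0,0],[0,0,0],[0,0,0],[0,0,0],[0,0,0],[0,0,0]]}'; python3 - <<'E'
from h import *
im=read_camera("wrist");t=read_camera("top");c=calibration("wrist")
cv2.imwrite("raw_w7.png",im[:,:,::-1])
a=cv2.resize(im[60:260,150:400],(600,480),interpolation=cv2.INTER_CUBIC);b=cv2.resize(t[150:250,220:360],(600,429)) 
cv2.imwrite("pics/w7.png",cv2.resize(im[:,:,::-1],(800,600),interpolation=cv2.INTER_CUBIC))
cv2.imwrite("raw_t7.png",t[:,:,::-1])
print(sense()["position"])
E
```

```text
t: 14.52
position: [0.5489, -0.2395, 0.2764]
ee_rot: [0.567, 0.42, -0.563, 0.429]
force: [1.5, -0.5, 1.1]
opening: 0.999
[ 0.5472 -0.2386  0.2709]
```

View pics/w7.png

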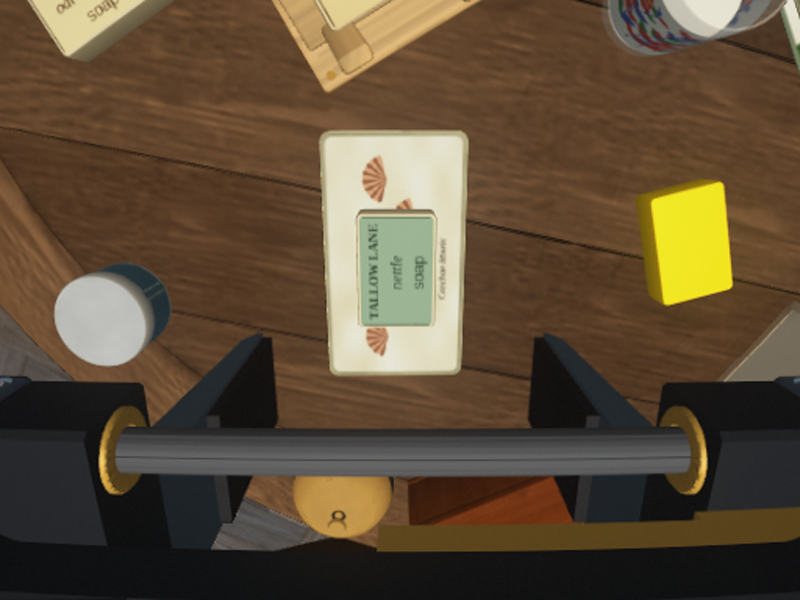

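The green bar lies flat inside the tray: tray corners at (320,131), (468,131), (462,374) and (330,373), bar face at (358,216), (437,216), (435,325) and (359,325).

```bash
python3 - <<'E'
from h import *
c=calibration("wrist");v=lambda a:(np.array(a)+.5)*.64-.5
T=atz(c,v([(320,131),(468,131),(462,374),(330,373)]),.008);H=atz(c,v([(358,216),(437,216),(435,325),(359,325)]),.034)
print(T.mean(0),H.mean(0),((H.mean(0)-T.mean(0))@Rtool())*1000)
for Q in(T,H):
    d=Q[1]-Q[2]+Q[0]-Q[3];print(np.degrees(np.arctan2(d[1],d[0])), np.linalg.norm(d)/2)
yw=14.06;f=np.array([np.sin(np.radians(yw)),-np.cos(np.radians(yw)),0])
R=np.c_[[0,0,-1],f,np.cross([0,0,-1],f)]
goto([.4195,-.0183,.24],R)
E
```

```text
[ 0.5455 -0.2345  0.008 ] [ 0.5463 -0.2374  0.034 ] [-25.9867   1.746    2.5236]
74.13799916630194 0.1714561044209321
73.47510541249288 0.07231455862809423
dp [  2.95 -18.41 -17.61] rot [59.78 -0.13 -0.36]
```

```bash
python3 -m jog '{"jaw":[-1,-1,-1,-1,-1,-1,-1,-1,-1,-1,-1,-1,-1,-1,-1,-1,-1,-1],"dp":[[0.42,-2.63,-2.52],[0.42,-2.63,-2.52],[0.42,-2.63,-2.52],[0.42,-2.63,-2.52],[0.42,-2.63,-2.52],[0.42,-2.63,-2.52],[0.42,-2.63,-2.52],[0,0,0],[0,0,0],[0,0,0],[0,0,0],[0,0,0],[0,0,0],[0,0,0],[0,0,0],[0,0,0],[0,0,0],[0,0,0]],"rot":[[0,0,0],[0,0,0],[0,0,0],[0,0,0],[0,0,0],[0,0,0],[0,0,0],[6,0,0],[6,0,0],[6,0,0],[6,0,0],[6,0,0],[6,0,0],[6,0,0],[6,0,0],[6,0,0],[6,0,0],[0,0,0]]}'; python3 - <<'E'
from h import *
yw=14.06;f=np.array([np.sin(np.radians(yw)),-np.cos(np.radians(yw)),0])
R=np.c_[[0,0,-1],f,np.cross([0,0,-1],f)]
im=read_camera("wrist");cv2.imwrite("pics/w8.png",cv2.resize(im[:,:,::-1],(800,600),interpolation=cv2.INTER_CUBIC))
goto([.4195,-.0183,.0885],R)
E
```

```text
t: 16.12
position: [0.4185, -0.0176, 0.2382]
ee_rot: [0.702, 0.083, -0.702, 0.084]
force: [0.7, -0.1, 0.4]
opening: 0.999
dp [14.99  0.07 -0.07] rot [-0.13 -0.05 -0.07]
```

View pics/w8.png

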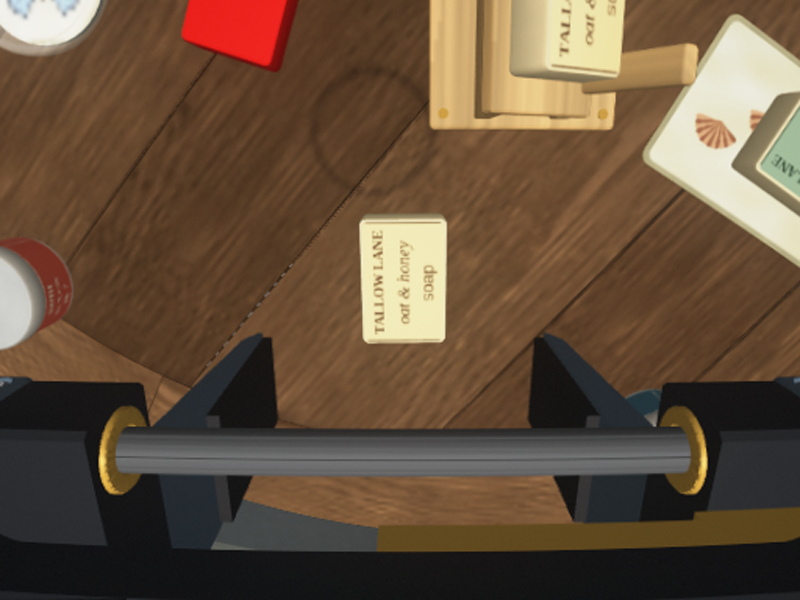

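The top bar lies at the clear spot, face corners (361,218), (447,217), (446,342) and (363,342). The bottom bar and the tray are undisturbed.

```bash
python3 - <<'E'
from h import *
c=calibration("wrist");v=lambda a:(np.array(a)+.5)*.64-.5
def flat(y):
    f=np.array([np.sin(np.radians(y)),-np.cos(np.radians(y)),0]);return np.c_[-f,np.cross([0,0,1],-f),[0,0,1.]]
F=np.array([[26,-39,0],[-26,-39,0],[-26,39,0],[26,39,0]])*.001
p=fitface(c,v([(361,218),(447,217),(446,342),(363,342)]),F,B_of=flat,x0=(.42,-.02,.026,14),pr=(9,9,.001,9))
B=flat(p[3]);goto(np.r_[p[:2],.0885],graspR(B))
E
```

```text
fit [ 0.4206 -0.0189  0.0256 14.2712] res px [-1.1 -0.5  1.1 -0.1  0.2  0.2 -0.1  0.5]
dp [14.99  0.15 -0.15] rot [-0.35 -0.05 -0.07]
```

```bash
python3 -m jog '{"jaw":[-1,-1,-1,-1,-1,-1,-1,1,1,1,1,1,1,1,1,1,1,1,1],"dp":[[3,0.12,-0.13],[3.5,0,0],[3.5,0,0],[3,0,0],[1.5,0,0],[0.5,0,0],[0,0,0],[0,0,0],[0,0,0],[0,0,0],[0,0,0],[0,0,0],[0,0,0],[-1,0,0],[-3.5,0,0],[-4,0,0],[-4,0,0],[-4,0,0],[0,0,0]],"rot":[[-0.3,0,0],[0,0,0],[0,0,0],[0,0,0],[0,0,0],[0,0,0],[0,0,0],[0,0,0],[0,0,0],[0,0,0],[0,0,0],[0,0,0],[0,0,0],[0,0,0],[0,0,0],[0,0,0],[0,0,0],[0,0,0],[0,0,0]]}' 15; python3 - <<'E'
from h import *
B=barframe(14.06);
yw=14.06;f=np.array([np.sin(np.radians(yw)),-np.cos(np.radians(yw)),0])
R=np.c_[[0,0,-1],f,np.cross([0,0,-1],f)]
goto(np.array([.6001,-.1216,.1709])+.07*B[:,2],R)
E
```

```text
t: 17.75
position: [0.4226, -0.0189, 0.2605]
ee_rot: [0.706, 0.086, -0.698, 0.089]
force: [2.6, -1.0, -0.6]
opening: 0.567
dp [  3.16  17.78 -14.66] rot [ 0.1  -0.63 -0.34]
```

```bash
python3 -m jog '{"jaw":[1,1,1,1,1,1,1,1,1,1,1,1,1,1],"dp":[[0,2.55,-2.1],[0,2.55,-2.1],[0,2.55,-2.1],[0,2.55,-2.1],[0,2.55,-2.1],[0,2.55,-2.1],[0,2.5,-2.1],[0,0,0],[0,0,0],[0,0,0],[0,0,0],[0,0,0],[0,0,0],[0,0,0]],"rot":[[0,0,0],[0,0,0],[0,0,0],[0,0,0],[0,0,0],[0,0,0],[0,0,0],[0,0,-6],[0,0,-6],[0,0,-6],[0,0,-6],[0,0,-6],[0,0,0],[0,0,0]]}'; python3 - <<'E'
from h import *
import time
B=barframe(14.06);
for i in range(3):
    goto(np.array([.6001,-.1216,.1709])-.027*B[:,2],graspR(B))
    im=read_camera("wrist")
cv2.imwrite("raw_w9.png",im[:,:,::-1])
c=calibration("wrist"); 
# bottom bar top face corners predicted by kinematics, and detected cream-vs-wood edges near (numeric)
F=np.array([[26,-39,0],[-26,-39,0],[-26,39,0],[26,39,0]])*.001
X=np.array([.6001,-.1216,.1709])-(.0635+.052)*B[:,2]
print("pred bottom face px",proj(c,X+F@B.T))
P=np.array(sense()["position"]);R=Rtool()
print("held face px",proj(c,P+R[:,0]*.0625+F@np.c_[-R[:,1],np.cross(-R[:,0],-R[:,1]),-R[:,0]].T))
E
```

```text
t: 18.92
position: [0.6065, -0.1561, 0.2539]
ee_rot: [-0.656, -0.264, 0.7, 0.097]
force: [-0.7, 1.0, -1.7]
opening: 0.568
dp [11.64  1.07 -0.21] rot [ 0.04 -0.07 -0.23]
dp [11.67  1.14 -0.18] rot [ 0.1  -0.07 -0.3 ]
dp [11.69  1.21 -0.16] rot [ 0.16 -0.08 -0.31]
pred bottom face px [[241.8043 139.6221]
 [300.2453 139.8831]
 [297.0117 221.7703]
 [242.5098 221.6778]]
held face px [[203.046  182.6538]
 [311.3233 182.7527]
 [304.2559 319.5892]
 [209.9272 319.5034]]
```

```bash
python3 -m jog '{"jaw":[1,1,1,1,1,1,1,1],"dp":[[1,0.5,-0.1],[2.5,0.5,-0.07],[2.5,0,0],[1.5,0,0],[0.2,0,0],[0,0,0],[0,0,0],[0,0,0]],"rot":[[0,0,-0.25],[0,0,0],[0,0,0],[0,0,0],[0,0,0],[0,0,0],[0,0,0],[0,0,0]]}'; python3 - <<'E'
from h import *
B=barframe(14.06);
for i in range(3):
    goto(np.array([.6001,-.1216,.1709])-.027*B[:,2],graspR(B)); im=read_camera("wrist")
c=calibration("wrist");F=np.array([[26,-39,0],[-26,-39,0],[-26,39,0],[26,39,0]])*.001
X=np.array([.6001,-.1216,.1709])-(.0635+.052)*B[:,2]
print("pred bottom face px x2-200,-100",proj(c,X+F@B.T))
a=cv2.resize(im[100:340,150:400],(500,480),interpolation=cv2.INTER_CUBIC)
cv2.imwrite("pics/w10.png",cv2.resize(im[40:340,130:390],(692,800*3//4*4//3),interpolation=cv2.INTER_CUBIC)[:600,:,::-1]);cv2.imwrite("raw_w10.png",im[:,:,::-1])
E
```

```text
t: 19.73
position: [0.6018, -0.1263, 0.1844]
ee_rot: [-0.657, -0.266, 0.699, 0.098]
force: [-0.6, 0.7, -1.7]
opening: 0.567
dp [4.12 0.25 0.06] rot [ 0.19 -0.18  0.04]
dp [4.12 0.24 0.06] rot [ 0.18 -0.18  0.04]
dp [4.11 0.25 0.05] rot [ 0.17 -0.17  0.06]
pred bottom face px x2-200,-100 [[222.5387 157.7311]
 [299.8631 158.0467]
 [295.6438 262.3468]
 [225.2969 262.0842]]
```

```bash
python3 -m jog '{"jaw":[1,1,1,1,1,1,1],"dp":[[1,0.1,0.05],[1,0,0],[0.9,0,0],[0.5,0,0],[0.3,0,0],[0,0,0],[0,0,0]],"rot":[[0.15,-0.15,0],[0,0,0],[0,0,0],[0,0,0],[0,0,0],[0,0,0],[0,0,0]]}'; for i in 1 2; do python3 -m jog '{"jaw":[1,1,1],"dp":[[0.1,0,0],[0.1,0,0],[0,0,0]],"rot":[[0,0,0],[0,0,0],[0,0,0]]}' | egrep 'pos|force' | tr '\n' ' '; done; python3 - <<'E'
from h import *
B=barframe(14.06)
goto(np.array([.6001,-.1216,.1709])-.027*B[:,2],graspR(B)); print(sense()["force"]@Rtool())
E
```

```text
t: 20.47
position: [0.5963, -0.1085, 0.1507]
ee_rot: [-0.655, -0.266, 0.701, 0.099]
force: [-0.8, -0.1, -1.2]
opening: 0.569
position: [0.5964, -0.1081, 0.1498] force: [-2.0, -3.6, 8.5] position: [0.5965, -0.1074, 0.1488] force: [-0.6, -6.3, 15.4] dp [ 0.05  0.16 -0.  ] rot [ 0.04 -0.05  0.06]
[-16.2952  -2.5401   2.0816]
```

```bash
python3 -m jog '{"jaw":[1,1,1],"dp":[[-0.15,0,0],[0,0.08,0],[0,0,0]],"rot":[[0,0,0],[0,0,0],[0,0,0]]}' | egrep 'force'; python3 -c "
from h import *
print(sense()['force']@Rtool())"; python3 -m jog '{"jaw":[1,1,1],"dp":[[0,0.08,0],[0,0,0],[0,0,0]],"rot":[[0,0,0],[0,0,0],[0,0,0]]}' | egrep 'force';  python3 -c "
from h import *
print(sense()['force']@Rtool());B=barframe(14.06)
goto(np.array([.6001,-.1216,.1709])-.027*B[:,2],graspR(B))"
```

```text
force: [0.1, -2.3, 3.4]
[-4.0782  0.2435  0.4922]
force: [0.1, -1.3, 3.6]
[-3.7523 -0.7061  0.2649]
dp [ 0.06  0.   -0.04] rot [0.   0.04 0.13]
```

```bash
python3 -m jog '{"jaw":[-1,-1,-1,-1,-1,-1,-1,-1,-1,-1,-1,-1],"dp":[[0,0,0],[0,0,0],[0,0,0],[0,0,0],[0,0,0],[-1,0,0],[-2,0,0],[-3,0,0],[-3,0,0],[-2,0,0],[0,0,0],[0,0,0]],"rot":[[0,0,0],[0,0,0],[0,0,0],[0,0,0],[0,0,0],[0,0,0],[0,0,0],[0,0,0],[0,0,0],[0,0,0],[0,0,0],[0,0,0]]}'; python3 - <<'E'
from h import *
im=read_camera("wrist")
a=cv2.resize(im[60:260,180:380],(600,600),interpolation=cv2.INTER_CUBIC)
t=read_camera("top");s=read_camera("scene")
b=cv2.resize(t[150:250,240:340],(200,200));d=cv2.resize(s[130:230,230:330],(200,200));e=cv2.resize(t[:,:],(200,150))
r=np.zeros((600,200,3),np.uint8);r[:200]=b;r[200:400]=d;r[400:550]=e
cv2.imwrite("pics/fin.png",np.hstack([a,r])[:,:,::-1])
E
```

```text
t: 22.47
position: [0.6102, -0.1632, 0.2442]
ee_rot: [-0.656, -0.265, 0.7, 0.098]
force: [-0.1, 1.0, 1.0]
opening: 1.002
```

View pics/fin.png

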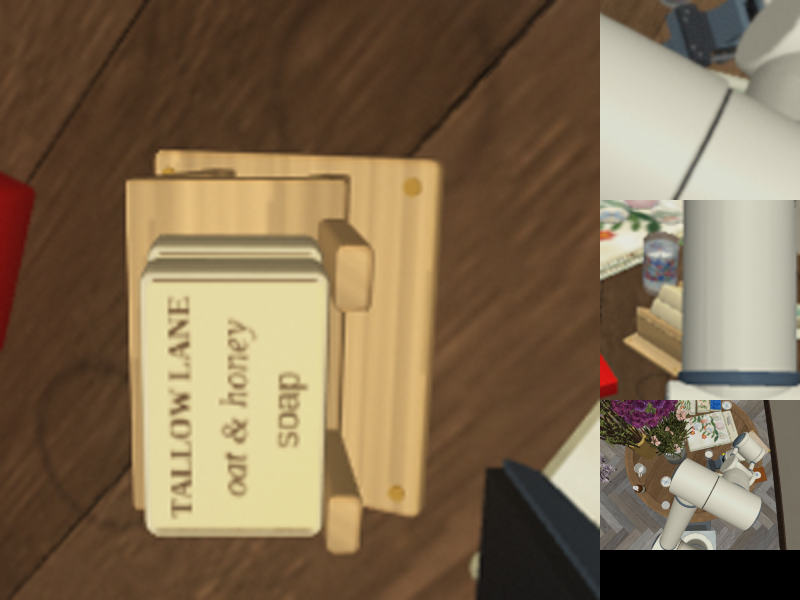

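The top bar lies squarely on the bottom bar between the stops, with face corners (143,278), (327,275), (322,535) and (150,535). The gripper is clear of everything, so I hand in.

```bash
python3 -c "
from station import *
print(sense()['t']);print(hand_in())"
```

```text
22.6167
the job is handed in; nothing more can be done
None
```

The job is done and handed in at 22.6 s of the 62 s allowed. The green "nettle" bar is out of the stack and on the tray, and the top bar is back on the bottom bar.

- **Order of work:** I lifted the top bar and set it on the clear spot. I then laid the green bar on the lone tray, same side up and long side along the tray's. Last, I put the top bar back on the bottom bar against the stops.
- **Green bar:** The close wrist view after release showed it flat on the tray. It measured about 3 mm from the tray's middle and under 1° off its long side.
- **Top bar:** It touched the bottom bar at the depth worked out beforehand. The last wrist view shows it square with the bottom bar, with both stops at its front.
- **Bystanders:** The wrist views showed nothing disturbed near the work. I did not check every bystander at the end, because the arm hid most of the last top and scene views.
- **Forces:** The largest force in my readings was about 17 N, while setting the green bar down on the tray.

- **Tray direction:** The tray's long side ran mostly across the table, not away from the robot as described. It was the only lone tray of the right size, so I used it.
- **Camera disagreement:** The top and wrist cameras put the tray's middle about 3 mm apart, so I aimed between the two.

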